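Close the balance's draught shield and tare it

ROBOT

A 6-joint arm with a two-finger parallel gripper is mounted at the origin on the work surface. World frame = base frame: x ahead of the robot, y to its left, z up, the work surface at z = 0. Lengths are in mm, angles in rad, forces in N, time in s.
With the tool pointing down it reaches from about 400 to 925 mm from the base axis. Payload 12.5 kg.
Tool frame: the origin (TCP) lies at the very end of the fingers, on their centre line; the grasp point (between the pads) lies 19 mm behind it (env.grasp_offset is the distance from the TCP to the grasp point, in mm); z points along the fingers, y is the direction in which the jaws open and shut (so a half turn about z gives the same grasp; the last joint's range is limited). The gripper opens to 95 mm and grips with 3 to 60 N. Pads are 20 mm wide; open, the fingers measure 119 mm over their backs; the gripper's body (75 mm by 180 mm) begins 59 mm behind the grasp point.
Start: joints at [-1.213, 0.491, 1.559, -0, 1.092, -0.106], TCP at [279.619, -558.984, 182.961] pointing down, gripper open.
Joint ranges: [-3.1, 3.1], [-0.84, 2.19], [0.05, 2.79], [-1.13, 4.28], [0.06, 2.93], [-2.69, 2.69]. Speed limits (rad/s): [2.22, 2.22, 2.79, 3.14, 3.14, 3.14].

INTERFACE

Orientations are given as [roll, pitch, yaw] about the fixed x, y, z axes, in that order (R = Rz(yaw) Ry(pitch) Rx(roll)).
In Python, from cell import env gives the robot as it stands. The module is installed in compiled form; this text tells all that it offers.
- The arm moves only by the shell command python3 -m pendant 'ROWS'. ROWS is JSON, one flat list of numbers, 5 for each row, row after row: the shift along the tool's x, y, z as a fraction of full scale, then the turn about the tool's z as a fraction of full scale, then the gripper's target within -1 to 1 (shut at 1, half-way at 0, fully open at -1). In form: [x, y, z, turn, grip, x, y, z, turn, grip, ...]. A call has 1 to 10 rows; each row shifts and turns the commanded pose from where the row before left it, along the tool's axes as they then stand; what a row does not reach is not made up. Full scale, the value 1, is 0.4 m for a shift and 180 degrees for a turn. A row lasts 1/8 s, in which the tool goes at most 62.5 mm and 10.7 degrees, less where a joint would pass 70% of its speed; a pose out of reach is approached as far as the arm can. A call with a number of a shift or a turn outside -1 to 1 is refused whole. A call with a gripper value outside its range is refused whole. The fingers move at their own pace and stop on an object; the grip force is fixed at half the most. Time passes only in rows, so rows that do not move let the fingers close. It gives the time, the measured TCP pose, the force and the opening at its end, in the units of the state.
- env.state(): the state, without advancing time (a new reading comes with each control period).
- env.read_camera(name): name is "scene" or "top" or "wrist"; returns the picture (400x640x3 uint8, red, green, blue); there is no depth.
- env.camera_model(name): a dict with "fx", "fy", "cx", "cy" (pixels), "view" (4x4, takes a point from world to camera coordinates); the wrist camera has in their place "tool_from_camera" (4x4, takes a point from camera to tool coordinates, whose origin is the TCP and whose axes are the flange's). Camera axes: x right, y down, z forward; pixel columns grow to the right and rows downward; lengths in mm; the calibration is good to about 2 mm. A picture is of the moment at which its call begins: read the wrist's pose just before it. camera_model takes no time and is no camera call.
- env.job_done(): hands the job in, once; it reports no verdict.
Trained networks look in the newest picture that a camera, given by its name, has taken for a name from the list of things; names that differ only in an ending like _2 or _b are one class to them, and where a whole thing is asked for, a point or a joint stands for the part that bears it (a point fixed in the world has none). Each returns a list of dicts, best first, with "confidence" (0 to 1); they miss things now and then, are a little off and sometimes report something else, mostly with a low value. They report only what shows in the picture. A call takes as long as a camera call. They do not tell look-alikes from the thing itself.
- env.masks_of(thing, camera): "region" (400x640 bool, what is visible of it).
- env.landmark_of(thing, camera): "xyz" ([x, y, z] in mm, in world coordinates, good to about 4 mm: a listed point, or the origin of a listed thing).
The state is a dict: "t": time; "joints": joint angles; "qvel": joint speeds; "tau": joint torques, N m; "eef_pos": TCP position; "tcp_rot": TCP orientation; "ft_force": force on the tool from outside, world axes, zero at the start; "moment": the same for the moment, N m; "opening": opening from 0.0 (shut) to 1.0 (fully open).
Only numpy, scipy, OpenCV 4.12 (cv2) and the standard library are available. Lean on these libraries where they do the work, as an engineer would, in place of code of your own. Each camera call takes 0.05 s, during which the arm holds its last target.

TASK

The empty beaker is on the balance: get it ready for weighing. With the fingertips, gently push both sliding glass side doors of the draught shield fully shut by their blue grips (push the grips, do not grip or pinch them, and do not slam the doors), and only then press the wide green tare key right down and let it spring back up. Leave the beaker standing on the pan, do not press the round keys, and do not disturb the spray bottle, the blue wire rack or the forceps.

Things in the scene. Friction and masses are not known exactly. Their poses are not given: they have to be found in the camera images.
- balance: Laboratory balance, white, fixed, 405 long x 212 wide x 246 high (sizes in mm). Origin: on the bench under the weighing pan's centre; x points to its rear, y to its left, z up. Glass chamber: x = -91 to 90, flat top at z = 246, continued level by the rear tower to x = 190. In front of it the console: display hump (to z = 66) x = -135 to -90, flat key deck z = 45, x = -208 to -135.
- left_door (a joint): Left side door (y = +99 of the balance): clear glass pane 180 x 4 x 180 high, framed, 0.18 kg, sliding along the balance's x. Value in m: 0 = shut (rigid stop; its front edge level with the chamber's front), growing towards the rear, at most 0.115. Starts open by 0.03 to 0.10. About 1.5 N friction; stays where it is left.
- right_door (a joint): Right side door (at y = -99 of the balance), otherwise the same as the left door.
- left_grip (a point): Centre of the left door's blue grip: upright tab 14 thick (along balance x), 36 wide (y), 32 high (z = 250 to 282), on the door's upper front corner, moving with it. Door shut: x = -79, y = 99, z = 266 in the balance's frame. Its flat back face, 7 behind this point, is pushed towards the front to shut the door; the top behind it is free and level at z = 246.
- right_grip (a point): Centre of the right door's blue grip: same tab, at x = -79, y = -99, z = 266 in the balance's frame when the door is shut.
- tare_top (a point): Centre of the top face of the wide green tare key, 22 along the balance's x by 56 along y, standing 6 above the flat deck, at x = -172, y = 0, z = 51 in the balance's frame. It is pressed straight down.
- tare_key (a joint): Tare key: 0 = up, 0.004 m = fully down, on a spring (1 N to start moving, about 3.5 N fully down; rigid stop there). It comes up by itself.
- power_key (a joint): Round red power key, 18 across, standing 5 above the deck, 70 to the left (+y) of the tare key: 0 = up, 0.004 = down. Not to be pressed.
- menu_key (a joint): Round white menu key, 18 across, standing 5 above the deck, 70 to the right (-y) of the tare key: 0 = up, 0.004 = down. Not to be pressed.
- pan (a point): Centre of the top of the round steel weighing pan (84 across) inside the chamber, 78 above the bench.
- beaker_mid (a point): Centre, half-way up, of the small empty clear beaker (40 across, 42 high, loose) standing on the pan inside the chamber; its z axis is upright.
- spray_bottle: White spray bottle with black collar and trigger, loose, 84 across, 226 high, on the bench beside one side of the balance; origin at the centre of its underside.
- tube_rack: Blue wire test-tube rack, loose, 124 x 68 x 74 high, on the bench beside the other side of the balance; origin at the centre of its underside.
- forceps: Steel forceps lying on the bench, loose, 135 long, 10 high, to the left of the console; origin under the middle.
- beaker: The same beaker; origin at the centre of its underside.
Not all that is in view belongs to the job. Of the things shaped like the spray_bottle, the white one is meant.

How it is judged:
By the outcome, as a careful person would: the job done as asked, in the order asked, and still so for the second after the job is handed in, with the robot touching nothing.
It also fails if it takes over 56 s, if anything falls off the work surface, if the arm or the gripper's body presses on something with over 40 N, if the wrist force passes 120 N, or if a joint passes its speed limit or range.

## Working session

There is one attempt and no reset: what is moved stays moved. The work goes in short steps, Python scripts to look and compute and a shell command to move; the robot and the scene stay as the last step left them, time stands still between calls to the robot, and variables do not carry over. Pictures are saved under pics/ and viewed, and the job is handed in when it is done.

```bash
mkdir -p pics
cat > h.py <<'E'
from cell import env
import numpy as np, cv2
def save(img,n): cv2.imwrite('pics/'+n,cv2.cvtColor(img,cv2.COLOR_RGB2BGR))
def proj(c,p):
    m=env.camera_model(c); v=np.array(m['view'])@np.append(p,1); return m['fx']*v[0]/v[2]+m['cx'], m['fy']*v[1]/v[2]+m['cy']
E
python3 - <<'E'
from h import *
s=env.state(); print(s)
for c in('scene','top'): save(env.read_camera(c),c+'0.png')
for c in('scene','top'):
  for n in('balance','left_grip','right_grip','tare_top','pan'):
    print(c,n,[(np.round(d['xyz']),round(d['confidence'],2)) for d in env.landmark_of(n,c)][:3])
print(env.state()['t'])
E
```

```text
{'t': 0.0, 'joints': array([-1.21260122e+00,  4.91545628e-01,  1.55944075e+00, -3.55532446e-06,
        1.09170429e+00, -1.05605224e-01]), 'qvel': array([ 0.0001062 , -0.00181775, -0.00152673, -0.00016047,  0.00187891,
        0.00056504]), 'tau': array([-2.14546228e-03, -6.12647223e+01, -2.58177495e+01,  6.91601657e-02,
        4.83653520e-02, -1.07395133e-04]), 'eef_pos': array([ 279.51316351, -558.70625286,  182.37342066]), 'tcp_rot': array([-3.14050043e+00, -1.12604773e-04,  4.63801909e-01]), 'ft_force': array([-0.01547152,  0.39258959, -0.04155362]), 'moment': array([0.0392871 , 0.00329379, 0.00044562]), 'opening': 0.9995520201899202}
scene balance []
scene left_grip [(array([570.,  60., 266.]), 0.55)]
scene right_grip [(array([ 614., -138.,  262.]), 0.86), (array([695., 190.,  -5.]), 0.62)]
scene tare_top [(array([443., -38.,  53.]), 0.49)]
scene pan []
top balance []
top left_grip [(array([573.,  63., 266.]), 0.88)]
top right_grip [(array([ 612., -136.,  264.]), 0.86), (array([444., -42.,  51.]), 0.71)]
top tare_top [(array([443., -46.,  53.]), 0.7)]
top pan [(array([ 708., -252.,   -0.]), 0.27)]
0.6
```

View pics/scene0.png

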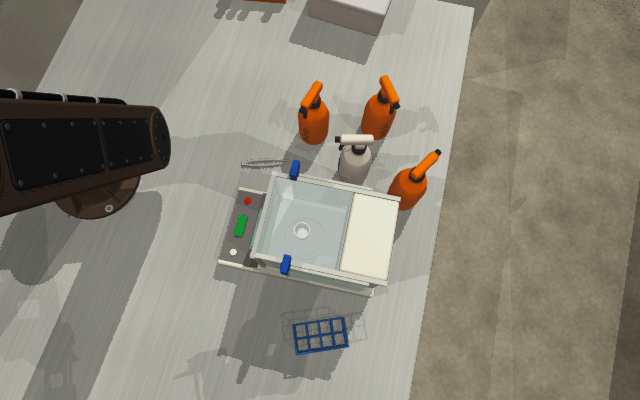

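View pics/top0.png

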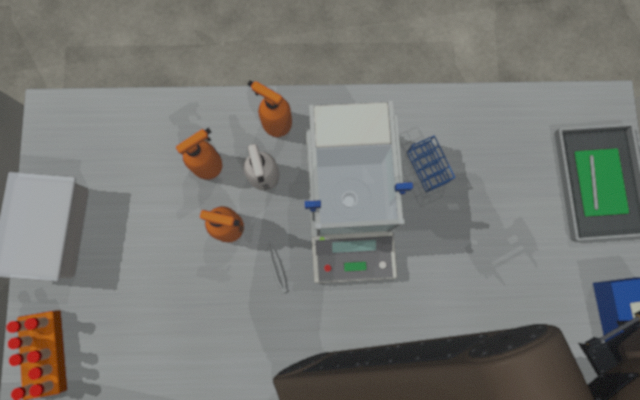

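The scene view shows the balance with blue grips at about (294,169) left and (286,264) right and the green tare key at (240,226). In the top view they are at (313,205), (403,188) and (355,267). The white bottle (top view 261,168) is beside the left door, among three orange look-alikes, and the rack is on the right. None of these gets touched. Next I'll fit the balance pose from the colour blobs in both cameras.

```bash
cat > fit.py <<'E'
from h import *
from scipy.optimize import least_squares
def box(c,h): return [np.array(c)+np.array([i,j,k])*np.array(h) for i in(-1,1) for j in(-1,1) for k in(-1,1)]
def cen(cam,pts):
    q=cv2.convexHull(np.array([proj(cam,p) for p in pts],np.float32)); m=cv2.moments(q); return np.array([m['m10']/m['m00'],m['m01']/m['m00']])
def blob(img,kind,near,r=22):
    R,G,B=[img[...,i].astype(int) for i in range(3)]
    m={'b':(B>R+50)&(B>G+40),'g':(G>R+50)&(G>B+30),'r':(R>G+70)&(R>B+70)}[kind]
    n,l,s,c=cv2.connectedComponentsWithStats(m.astype(np.uint8))
    k=[i for i in range(1,n) if np.hypot(*(c[i]-near))<r]
    if not k: return None
    k=max(k,key=lambda i:s[i,4]); return c[k],s[k,4]
def world(p,b):
    c,s=np.cos(p[2]),np.sin(p[2]); return np.array([p[0]+c*b[0]-s*b[1],p[1]+s*b[0]+c*b[1],b[2]])
def pred(p,cam,n):
    bx={'lg':([-79+p[3],99,266],[7,18,16]),'rg':([-79+p[4],-99,266],[7,18,16]),'t':([-172,0,48],[11,28,3]),'p':([-172,70,47.5],[8,8,2.5])}[n]
    return cen(cam,[world(p,b) for b in box(*bx)])
def fit(imgs,near,p0=(615,-41,0.05,50,80)):
    obs=[]
    for cam in imgs:
        for n,k in(('lg','b'),('rg','b'),('t','g'),('p','r')):
            if n not in near[cam]: continue
            o=blob(imgs[cam],k,near[cam][n]); print(cam,n,o)
            if o: obs.append((cam,n,o[0]))
    f=lambda p:np.concatenate([pred(p,c,n)-o for c,n,o in obs])
    r=least_squares(f,p0,x_scale=[10,10,.1,10,10],loss='soft_l1'); print(np.round(r.x,3)); print(np.round(r.fun.reshape(-1,2),1)); return r.x
if __name__=='__main__':
    imgs={c:cv2.cvtColor(cv2.imread(f'pics/{c}0.png'),cv2.COLOR_BGR2RGB) for c in('scene','top')}
    near={'scene':dict(lg=(294,169),rg=(286,264),t=(240,226),p=(248,200)),'top':dict(lg=(313,205),rg=(403,188),t=(355,267),p=(328,268))}
    p=fit(imgs,near)
    for n,b in dict(lg=(-79+p[3],99,266),rg=(-79+p[4],-99,266),lgs=(-79,99,266),rgs=(-79,-99,266),t=(-172,0,51)).items(): print(n,np.round(world(p,b),1))
    cv2.imwrite('pics/crop0.png',cv2.resize(cv2.imread('pics/top0.png')[90:300,230:470],None,fx=2.5,fy=2.5,interpolation=2))
E
python3 fit.py
```

```text
scene lg (array([294.16346154, 167.60576923]), np.int32(104))
scene rg (array([284.90909091, 263.73426573]), np.int32(143))
scene t (array([240.21022727, 225.40340909]), np.int32(176))
scene p (array([247.32432432, 200.02702703]), np.int32(37))
top lg (array([312.01162791, 203.44186047]), np.int32(86))
top rg (array([403.76086957, 185.77173913]), np.int32(92))
top t (array([354.66666667, 266.11538462]), np.int32(156))
top p (array([327.11111111, 267.51851852]), np.int32(27))Traceback (most recent call last):
  File "fit.py", line 30, in <module>
    p=fit(imgs,near)
  File "fit.py", line 26, in fit
    r=least_squares(f,p0,x_scale=[10,10,.1,10,10],loss='soft_l1'); print(np.round(r.x,3)); print(np.round(r.fun.reshape(-1,2),1)); return r.x
    return func(*args, **kwargs)
    result = trf(vector_fun.fun, vector_fun.jac, x0, f0, J0, lb, ub, ftol, xtol,
                 gtol, max_nfev, x_scale, loss_function, tr_solver,
                 tr_options.copy(), verbose, callback=callback_wrapped)
    return trf_no_bounds(
        fun, jac, x0, f0, J0, ftol, xtol, gtol, max_nfev, x_scale,
     
[... 362 characters left out ...]
    ~~~~~~^^^^^^^^^^^^^^^^^^^^^^^^^^^^^^
  File "fit.py", line 25, in <lambda>
    f=lambda p:np.concatenate([pred(p,c,n)-o for c,n,o in obs])
                               ~~~~^^^^^^^
  File "fit.py", line 17, in pred
    return cen(cam,[world(p,b) for b in box(*bx)])
  File "fit.py", line 5, in cen
    q=cv2.convexHull(np.array([proj(cam,p) for p in pts],np.float32)); m=cv2.moments(q); return np.array([m['m10']/m['m00'],m['m01']/m['m00']])
                               ~~~~^^^^^^^
  File "h.py", line 5, in proj
    m=env.camera_model(c); v=np.array(m['view'])@np.append(p,1); return m['fx']*v[0]/v[2]+m['cx'], m['fy']*v[1]/v[2]+m['cy']
ValueError: time passes only in moves, steps and waits
```

```bash
python3 - <<'E'
from cell import env
import pickle
print(env.state()['t'])
pickle.dump({c:env.camera_model(c) for c in('scene','top','wrist')},open('cam.pkl','wb'))
E
cat > h.py <<'E'
from cell import env
import numpy as np, cv2, pickle
M=pickle.load(open('cam.pkl','rb'))
def save(img,n): cv2.imwrite('pics/'+n,cv2.cvtColor(img,cv2.COLOR_RGB2BGR))
def proj(c,p):
    m=M[c]; v=np.array(m['view'])@np.append(p,1); return m['fx']*v[0]/v[2]+m['cx'], m['fy']*v[1]/v[2]+m['cy']
E
sed -i "s/loss='soft_l1'/diff_step=1e-3,loss='soft_l1'/" fit.py
python3 fit.py
```

```text
0.6
scene lg (array([294.16346154, 167.60576923]), np.int32(104))
scene rg (array([284.90909091, 263.73426573]), np.int32(143))
scene t (array([240.21022727, 225.40340909]), np.int32(176))
scene p (array([247.32432432, 200.02702703]), np.int32(37))
top lg (array([312.01162791, 203.44186047]), np.int32(86))
top rg (array([403.76086957, 185.77173913]), np.int32(92))
top t (array([354.66666667, 266.11538462]), np.int32(156))
top p (array([327.11111111, 267.51851852]), np.int32(27))
[ 6.19334e+02 -3.46980e+01  3.80000e-02  3.79900e+01  6.51150e+01]
[[ 0.1  1.8]
 [ 0.2  0. ]
 [-0.1 -0.3]
 [-0.2 -0.2]
 [ 0.2  0.3]
 [-0.9  0.3]
 [ 0.  -0.3]
 [ 0.  -0. ]]
lg [574.6  62.7 266. ]
rg [ 609.3 -134.2  266. ]
lgs [536.6  61.2 266. ]
rgs [ 544.2 -136.7  266. ]
t [447.5 -41.3  51. ]
```

View pics/crop0.png

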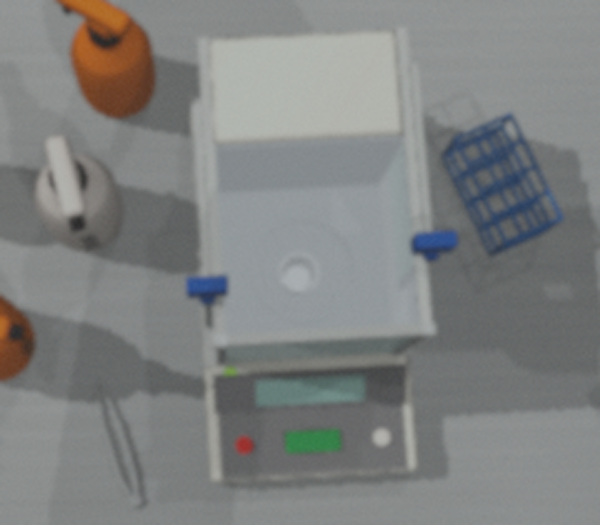

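The fit is good: residuals are under 1 px, apart from 1.8 px on one grip. Yaw is 0.038 rad, the doors are open about 38 mm (left) and 65 mm (right), and the tare key is at (447,-41). Next I'll raise the tool, shut the fingers, align, and travel to behind the right grip.

```bash
python3 -m pendant '[0,0,-0.125,0.0452,1, 0,0,-0.125,0.0452,1, 0,0,-0.125,0.0452,1]'; python3 -m pendant '[0.095,-0.103,0,0,1,0.095,-0.103,0,0,1,0.095,-0.103,0,0,1,0.095,-0.103,0,0,1,0.095,-0.103,0,0,1,0.095,-0.103,0,0,1,0.095,-0.103,0,0,1,0.095,-0.103,0,0,1,0.095,-0.103,0,0,1]'
```

```text
t: 0.98
eef_pos: [279.5, -558.8, 334.7]
tcp_rot: [3.141, -0.0, 0.033]
ft_force: [0.9, 0.5, 0.4]
opening: 0.74
t: 2.1
eef_pos: [608.4, -173.9, 333.1]
tcp_rot: [3.141, -0.0, 0.038]
ft_force: [0.3, -0.0, 0.2]
opening: 0.003
```

```bash
python3 -m pendant '[0.09,-0.1,0,0,1,0,0,0,0,1,0,0,0,0,1]'
python3 - <<'E'
from h import *
save(env.read_camera('wrist'),'w1.png');save(env.read_camera('scene'),'s1.png')
E
```

```text
t: 2.48
eef_pos: [641.6, -134.3, 332.7]
tcp_rot: [3.141, 0.0, 0.038]
ft_force: [-0.9, 0.1, -0.5]
opening: 0.002
```

View pics/w1.png

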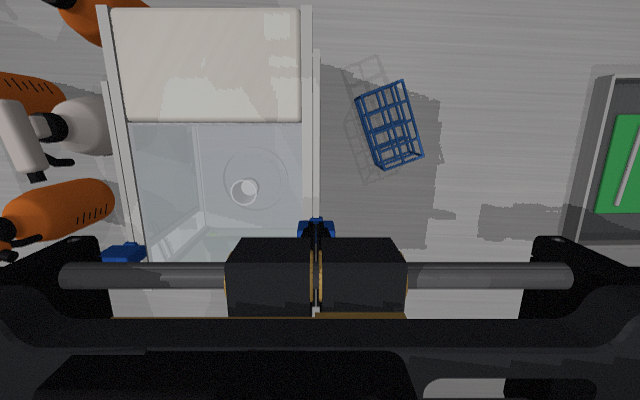

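View pics/s1.png

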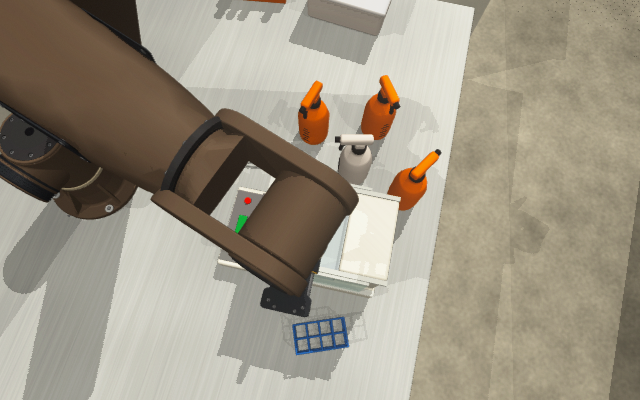

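Run:
```python
from h import *
from scipy.spatial.transform import Rotation as R
m=M['wrist'];T=np.array(m['tool_from_camera']);print(np.round(T,2))
s=env.state();print(s['eef_pos'])
W=np.eye(4);W[:3,:3]=R.from_euler('xyz',s['tcp_rot']).as_matrix();W[:3,3]=s['eef_pos']
V=np.linalg.inv(W@T)
def p(x):
    v=V@np.append(x,1);return np.round([m['fx']*v[0]/v[2]+m['cx'],m['fy']*v[1]/v[2]+m['cy']])
print('tcp',p(s['eef_pos']),'rg',p([609.3,-134.2,266]),'top',p([609.3,-134.2,282]),'back',p([616.3,-134.2,282]),'lg',p([574.6,62.7,266]))
```

```text
[[  -0.     -0.97   -0.25   71.09]
 [   1.     -0.     -0.      0.71]
 [   0.     -0.25    0.97 -200.36]
 [   0.      0.      0.      1.  ]]
[ 641.28375251 -135.14489434  333.14408643]
tcp [315. 223.] rg [313. 231.] top [312. 237.] back [313. 230.] lg [116. 257.]
```

The right grip shows at (316,228), within 2–3 px of the prediction, with the fingertips behind it. I'll descend behind the grip.

```bash
python3 -m pendant '[0.005,0,0.06,0,1,0,0,0.06,0,1,0,0,0.04,0,1,0,0,0.02,0,1,0,0,0,0,1,0,0,0,0,1]'
python3 - <<'E'
from h import *
save(env.read_camera('wrist')[150:350,150:450],'w2.png')
E
```

```text
t: 3.32
eef_pos: [644.1, -134.3, 261.8]
tcp_rot: [3.141, -0.001, 0.038]
ft_force: [-0.0, -0.1, 0.2]
opening: 0.01
```

View pics/w2.png

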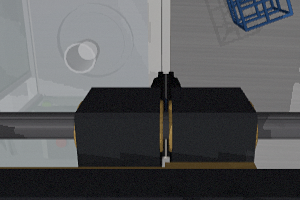

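The fingertips are behind the grip and hide it, with no contact force. I'll push gently towards the front.

```bash
python3 -m pendant '[-0.01,0,0,0,1,-0.01,0,0,0,1,-0.01,0,0,0,1,-0.007,0,0,0,1,-0.007,0,0,0,1,-0.007,0,0,0,1,-0.007,0,0,0,1,-0.007,0,0,0,1,-0.007,0,0,0,1]';python3 -m pendant '[-0.01,0,0,0,1,-0.01,0,0,0,1,-0.01,0,0,0,1,-0.01,0,0,0,1,-0.01,0,0,0,1,-0.01,0,0,0,1]'
```

```text
t: 4.5
eef_pos: [614.8, -135.2, 260.9]
tcp_rot: [3.142, 0.0, 0.038]
ft_force: [-0.2, -0.4, 0.1]
opening: 0.006
t: 5.25
eef_pos: [590.8, -136.1, 261.0]
tcp_rot: [3.141, -0.0, 0.038]
ft_force: [-0.0, 0.5, 0.6]
opening: 0.004
```

Run:
```python
from h import *
print(env.state()['ft_force'])
a=env.read_camera('wrist')[150:350,150:450]; b=env.read_camera('top')[100:300,230:480]; print(env.state()['ft_force'])
save(np.hstack([cv2.resize(a,(450,300)),cv2.resize(b,(350,300))]),'w3.png')
```

```text
[-0.00940682  0.4940284   0.56262123]
[ 0.70995008 -0.12650217  0.72272414]
```

View pics/w3.png

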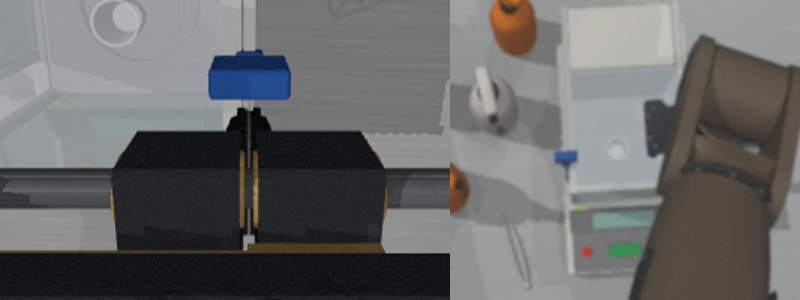

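```bash
cat >> h.py <<'E'
from scipy.spatial.transform import Rotation as Rt
def wproj(x,s=None):
    m=M['wrist']; s=s or env.state(); W=np.eye(4);W[:3,:3]=Rt.from_euler('xyz',s['tcp_rot']).as_matrix();W[:3,3]=s['eef_pos']
    v=np.linalg.inv(W@np.array(m['tool_from_camera']))@np.append(x,1);return np.round([m['fx']*v[0]/v[2]+m['cx'],m['fy']*v[1]/v[2]+m['cy']])
E
python3 - <<'E'
from h import *
s=env.state()
print(s['eef_pos'],s['joints'])
for x in (565,580,590,600,609,620): print(x,wproj([x,-135,266],s),wproj([x,-135,282],s))
i=env.read_camera('wrist');save(i,'w4.png');save(env.read_camera('scene')[130:330,180:440],'s4.png')
for n in('right_grip','left_grip'): print([(np.round(d['xyz']),d['confidence']) for d in env.landmark_of(n,'wrist')])
E
```

```text
[ 590.73704854 -136.13752891  261.02839517] [-3.35382089e-01  3.97834253e-01  1.50062036e+00 -8.10462349e-05
  1.24304656e+00  1.19775437e+00]
565 [312. 259.] [311. 269.]
580 [312. 240.] [312. 249.]
590 [313. 227.] [313. 235.]
600 [313. 213.] [313. 221.]
609 [314. 201.] [314. 208.]
620 [314. 186.] [314. 191.]
[(array([ 611., -136.,  267.]), 0.65)]
[(array([577.,  60., 265.]), 0.55)]
```

View pics/w4.png

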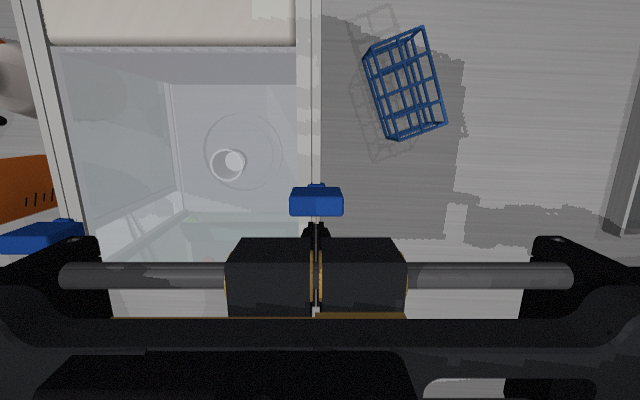

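View pics/s4.png

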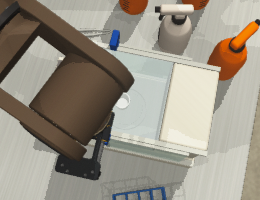

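Run:
```python
import cv2
i=cv2.imread('pics/w4.png')[170:330,220:420];cv2.imwrite('pics/w4z.png',cv2.resize(i,None,fx=3.7,fy=3.7,interpolation=2)*1)
import numpy as np
j=cv2.imread('pics/w1.png')[170:330,220:420];cv2.imwrite('pics/w1z.png',np.clip(cv2.resize(j,None,fx=3.7,fy=3.7,interpolation=2).astype(int)*2,0,255))
```

```text
[ WARN:0@0.104] global loadsave.cpp:1063 imwrite_ Unsupported depth image for selected encoder is fallbacked to CV_8U.
```

View pics/w4z.png

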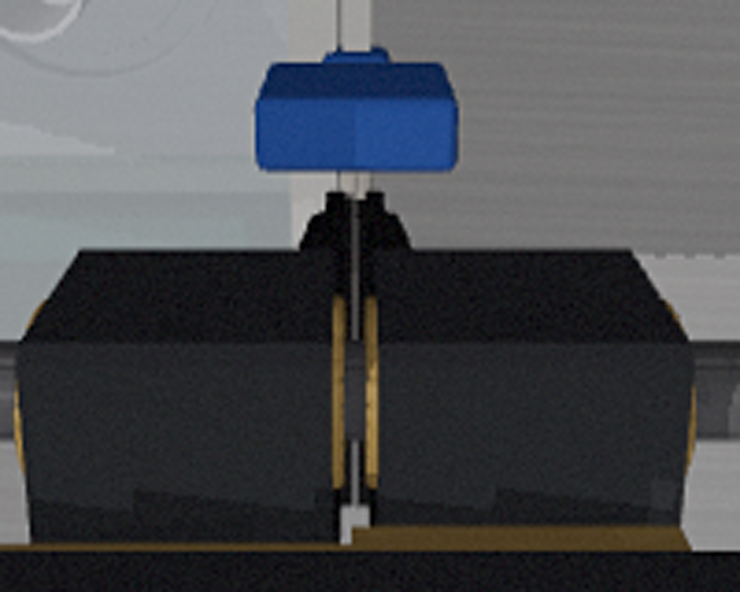

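View pics/w1z.png

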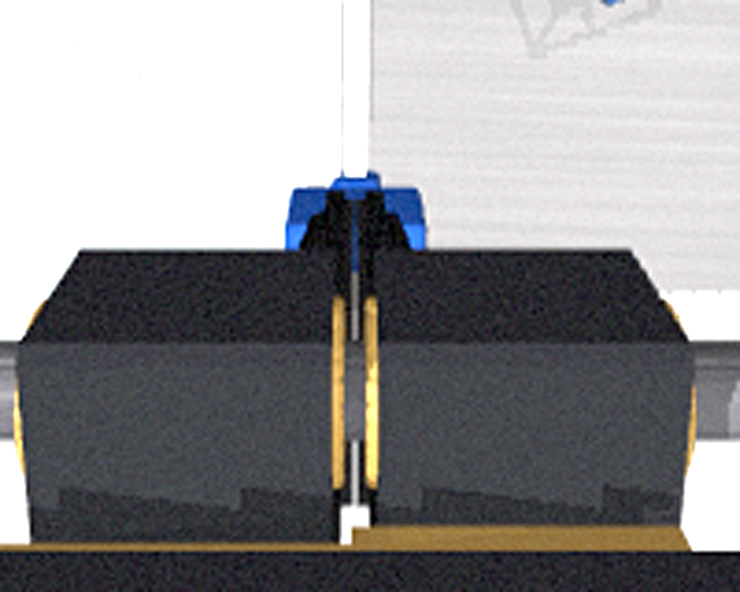

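Run:
```python
from h import *
s=env.state(); print(s['t'],M['wrist']['fx'])
for z in (262,272,282,292,302):
  print(z,[wproj([x,y,z],s) for x in (602,616) for y in(-117,-153)])
m=M['wrist'];i=cv2.imread('pics/w4.png')
print('tips',[wproj(np.array(s['eef_pos'])+np.array(d),s) for d in ([10,12,0],[10,-12,0],[-10,12,0],[10,12,40],[10,-12,40])])
```

```text
5.55 289.5546556667676
262 [array([288., 209.]), array([339., 211.]), array([289., 190.]), array([340., 192.])]
272 [array([287., 213.]), array([340., 215.]), array([287., 193.]), array([341., 195.])]
282 [array([286., 217.]), array([341., 219.]), array([286., 197.]), array([342., 199.])]
292 [array([284., 223.]), array([342., 225.]), array([284., 201.]), array([344., 203.])]
302 [array([282., 228.]), array([344., 230.]), array([282., 205.]), array([345., 208.])]
tips [array([298., 210.]), array([332., 211.]), array([298., 236.]), array([295., 229.]), array([335., 231.])]
```

The grip has not moved: it is still at x≈609, with its top at z≈282 in the picture. The fingertips passed over it without force. So the real tips must be about 20 mm higher than the reported TCP when shut, which fits their look in the picture. I'll go back behind the grip and lower carefully until the tips feel the flat top at z=246.

```bash
python3 -m pendant '[0,0,-0.1,0,1,0,0,-0.025,0,1,0.07,0,0,0,1,0.07,0,0,0,1,0,0,0.05,0,1,0,0,0.05,0,1,0,0,0.025,0,1,0,0,0,0,1,0,0,0,0,1]'
python3 - <<'E'
from h import *
i=env.read_camera('wrist');cv2.imwrite('pics/w5.png',cv2.resize(cv2.cvtColor(i[170:330,220:420],4),None,fx=3.7,fy=3.7,interpolation=2))
print(env.state()['ft_force'])
E
```

```text
t: 6.68
eef_pos: [647.3, -134.1, 261.7]
tcp_rot: [3.141, -0.001, 0.038]
ft_force: [-1.1, -0.7, -0.4]
opening: 0.004
[ 0.5413121  -0.16370231 -0.30353855]
```

View pics/w5.png

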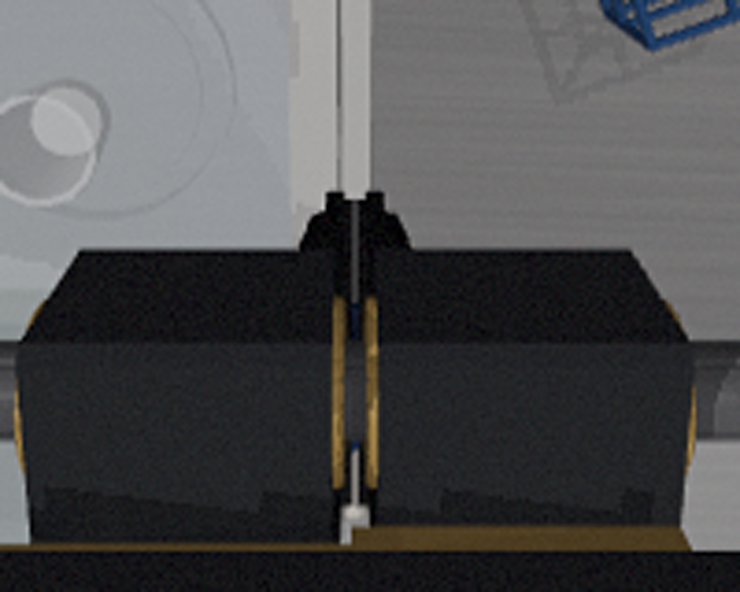

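```bash
python3 -m pendant '[0,0,0.01,0,1,0,0,0.01,0,1,0,0,0.01,0,1,0,0,0,0,1,0,0,0,0,1]'; python3 -m pendant '[0,0,0.005,0,1,0,0,0.005,0,1,0,0,0,0,1]'
```

```text
t: 7.35
eef_pos: [647.1, -134.0, 249.0]
tcp_rot: [3.141, -0.0, 0.038]
ft_force: [0.2, -0.2, 0.1]
opening: 0.004
t: 7.72
eef_pos: [646.9, -134.0, 244.7]
tcp_rot: [-3.142, 0.0, 0.038]
ft_force: [-0.3, -0.0, -0.2]
opening: 0.005
```

```bash
for k in 1 2 3; do python3 -m pendant '[0,0,0.005,0,1,0,0,0.005,0,1,0,0,0,0,1]' | egrep 'eef|ft'; done
```

```text
eef_pos: [647.0, -134.0, 240.7]
ft_force: [0.1, -0.0, 0.0]
eef_pos: [647.0, -133.9, 236.7]
ft_force: [0.2, -0.0, 0.0]
eef_pos: [646.9, -134.0, 232.7]
ft_force: [-0.4, 0.0, -0.0]
```

Still no contact at a nominal z of 232.7, which confirms the tips sit well above the reported TCP. There should now be good overlap with the tab, so I'll try a gentle push and watch the force.

```bash
python3 -m pendant '[-0.01,0,0,0,1,-0.01,0,0,0,1,-0.01,0,0,0,1,-0.006,0,0,0,1,-0.006,0,0,0,1,-0.006,0,0,0,1]'; python3 -m pendant '[-0.005,0,0,0,1,-0.005,0,0,0,1]';python3 -m pendant '[-0.005,0,0,0,1,-0.005,0,0,0,1]'
```

```text
t: 9.6
eef_pos: [627.7, -134.7, 232.9]
tcp_rot: [3.141, -0.0, 0.038]
ft_force: [-0.1, -0.1, -0.0]
opening: 0.006
t: 9.85
eef_pos: [623.9, -134.9, 232.9]
tcp_rot: [3.141, -0.0, 0.038]
ft_force: [1.1, -0.1, -0.9]
opening: 0.002
t: 10.1
eef_pos: [619.8, -135.0, 232.9]
tcp_rot: [3.141, -0.0, 0.038]
ft_force: [2.5, 0.8, 1.7]
opening: 0.005
```

Contact came at x≈625 as predicted, with about 2 N, which matches the door friction. I'll keep pushing slowly.

```bash
python3 -m pendant '[-0.01,0,0,0,1,-0.01,0,0,0,1,-0.01,0,0,0,1,-0.01,0,0,0,1,-0.01,0,0,0,1,-0.01,0,0,0,1,-0.01,0,0,0,1]';  python3 - <<'E'
from h import *
print(env.state()['ft_force'])
i=env.read_camera('wrist');cv2.imwrite('pics/w6.png',i[...,::-1])
E
```

```text
t: 10.98
eef_pos: [591.6, -136.1, 233.0]
tcp_rot: [3.142, -0.0, 0.038]
ft_force: [2.0, -0.2, -0.2]
opening: 0.005
[ 1.96679278 -0.21419561 -0.2233468 ]
```

View pics/w6.png

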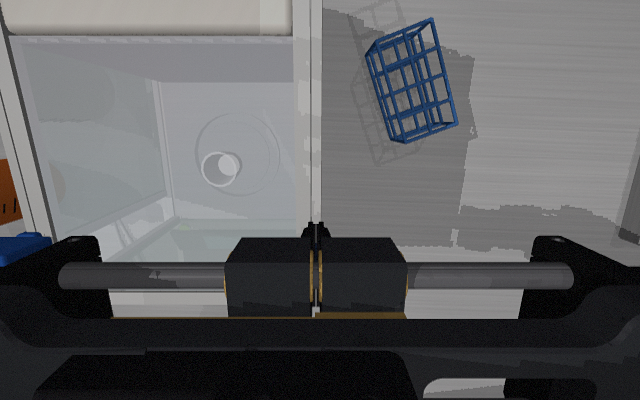

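```bash
python3 -m pendant '[-0.01,0,0,0,1,-0.01,0,0,0,1,-0.01,0,0,0,1,-0.01,0,0,0,1,-0.008,0,0,0,1,-0.005,0,0,0,1]';python3 -m pendant '[-0.003,0,0,0,1,-0.003,0,0,0,1,-0.003,0,0,0,1]';python3 -m pendant '[-0.003,0,0,0,1,-0.003,0,0,0,1]'
```

```text
t: 11.78
eef_pos: [570.5, -136.9, 233.0]
tcp_rot: [3.142, -0.0, 0.038]
ft_force: [0.8, -0.1, 0.1]
opening: 0.005
t: 12.15
eef_pos: [567.1, -137.0, 233.0]
tcp_rot: [3.141, -0.0, 0.038]
ft_force: [0.4, 0.9, 0.9]
opening: 0.004
t: 12.4
eef_pos: [564.6, -137.1, 233.0]
tcp_rot: [3.141, -0.0, 0.038]
ft_force: [1.8, 0.7, 0.9]
opening: 0.006
```

```bash
python3 -m pendant '[-0.003,0,0,0,1,-0.003,0,0,0,1]';python3 -m pendant '[-0.003,0,0,0,1]'
```

```text
t: 12.65
eef_pos: [562.2, -137.2, 233.0]
tcp_rot: [3.142, -0.0, 0.038]
ft_force: [2.0, 1.2, 0.5]
opening: 0.005
t: 12.78
eef_pos: [562.2, -137.2, 233.0]
tcp_rot: [3.141, -0.003, 0.038]
ft_force: [11.1, 1.4, -3.6]
opening: 0.006
```

```bash
python3 -m pendant '[-0.003,0,0,0,1]'
```

```text
t: 12.9
eef_pos: [562.2, -137.2, 233.1]
tcp_rot: [3.141, -0.005, 0.038]
ft_force: [17.9, 1.6, -6.1]
opening: 0.005
```

The right door is on its stop: x stayed at 562.2 (predicted 561) while the force rose to 18 N. I'll back off, rise, and cross to behind the left grip.

```bash
python3 -m pendant '[0.01,0,0,0,1,0.02,0,0,0,1,0,0,-0.075,0,1,0,0,-0.075,0,1,0.05,-0.1,0,0,1,0.055,-0.1,0,0,1,0,-0.1,0,0,1,0,-0.1,0,0,1,0,-0.095,0,0,1,0,0,0,0,1]';  python3 - <<'E'
from h import *
s=env.state()
i=env.read_camera('wrist');cv2.imwrite('pics/w7.png',i[...,::-1])
print(wproj([574.6,62.7,266],s),wproj([544.2,-136.7,266],s))
E
```

```text
t: 14.15
eef_pos: [606.2, 64.7, 292.8]
tcp_rot: [3.142, 0.001, 0.041]
ft_force: [0.5, -0.1, -0.0]
opening: 0.003
[316. 248.] [540. 288.]
```

View pics/w7.png

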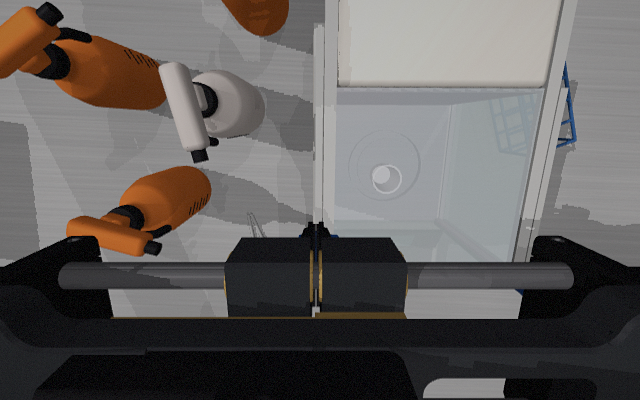

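Run:
```python
import cv2
i=cv2.imread('pics/w7.png')[205:265,270:370];cv2.imwrite('pics/w7z.png',cv2.resize(i,None,fx=7,fy=7,interpolation=2))
```

```text
(no output)
```

View pics/w7z.png

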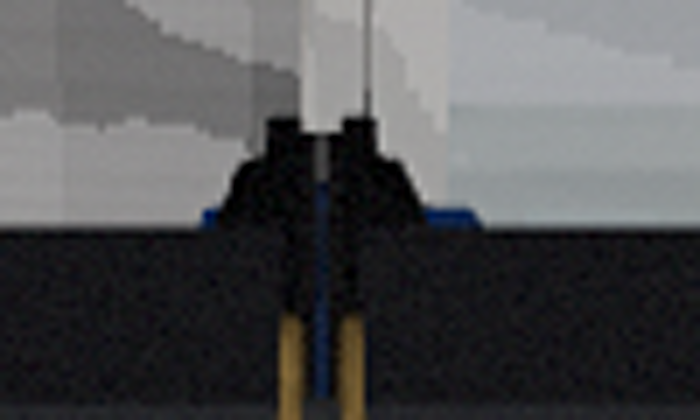

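```bash
python3 - <<'E'
from h import *
s=env.state()
for x in (576,582,588,594): print(x,wproj([x,63,250],s))
E
python3 -m pendant '[0.01,0.005,0,0,1,0,0,0.075,0,1,0,0,0.065,0,1,0,0,0.01,0,1,0,0,0,0,1]'
```

```text
576 [314. 239.]
582 [314. 233.]
588 [314. 227.]
594 [315. 220.]
t: 14.82
eef_pos: [610.9, 60.0, 233.5]
tcp_rot: [3.141, -0.0, 0.037]
ft_force: [-0.9, 0.4, 1.2]
opening: 0.003
```

The left grip shows at u≈299–339 with its back face at about x=581, as predicted, and the fingers are now behind it. I'll push.

```bash
python3 -m pendant '[-0.01,0,0,0,1,-0.01,0,0,0,1,-0.01,0,0,0,1,-0.006,0,0,0,1,-0.006,0,0,0,1,-0.006,0,0,0,1]'; python3 -m pendant '[-0.006,0,0,0,1,-0.006,0,0,0,1,-0.006,0,0,0,1]';python3 -m pendant '[-0.008,0,0,0,1,-0.008,0,0,0,1,-0.008,0,0,0,1]'
```

```text
t: 15.58
eef_pos: [591.4, 60.1, 233.0]
tcp_rot: [3.142, -0.001, 0.038]
ft_force: [1.6, -0.5, 0.0]
opening: 0.004
t: 15.95
eef_pos: [584.0, 59.8, 233.0]
tcp_rot: [3.142, -0.0, 0.038]
ft_force: [1.5, -0.4, 0.1]
opening: 0.004
t: 16.32
eef_pos: [574.2, 59.4, 232.9]
tcp_rot: [3.142, -0.0, 0.038]
ft_force: [1.4, 1.6, 0.3]
opening: 0.003
```

```bash
python3 -m pendant '[-0.008,0,0,0,1,-0.008,0,0,0,1,-0.006,0,0,0,1,-0.004,0,0,0,1]'; python3 -m pendant '[-0.003,0,0,0,1,-0.003,0,0,0,1,-0.003,0,0,0,1]';python3 -m pendant '[-0.003,0,0,0,1,-0.003,0,0,0,1]'
```

```text
t: 16.82
eef_pos: [563.9, 59.0, 233.0]
tcp_rot: [3.142, -0.0, 0.038]
ft_force: [1.0, 1.3, 0.5]
opening: 0.006
t: 17.2
eef_pos: [560.4, 58.9, 232.9]
tcp_rot: [3.141, -0.0, 0.038]
ft_force: [1.7, 0.9, 0.8]
opening: 0.006
t: 17.45
eef_pos: [558.0, 58.8, 232.9]
tcp_rot: [3.142, -0.0, 0.038]
ft_force: [2.4, 0.7, 1.3]
opening: 0.005
```

```bash
python3 -m pendant '[-0.003,0,0,0,1,-0.003,0,0,0,1]'
```

```text
t: 17.7
eef_pos: [555.6, 58.7, 232.9]
tcp_rot: [3.142, -0.0, 0.038]
ft_force: [1.2, 0.9, -0.7]
opening: 0.005
```

```bash
python3 -m pendant '[-0.003,0,0,0,1]'
```

```text
t: 17.82
eef_pos: [555.0, 58.6, 233.0]
tcp_rot: [3.141, -0.002, 0.038]
ft_force: [7.4, 1.0, -2.8]
opening: 0.003
```

```bash
python3 -m pendant '[-0.003,0,0,0,1]'
```

```text
t: 17.95
eef_pos: [555.0, 58.6, 233.0]
tcp_rot: [3.142, -0.004, 0.038]
ft_force: [14.3, 1.8, -6.2]
opening: 0.003
```

The left door is on its stop too: x stayed at 555.0 at 14 N. I'll back off, rise, move above the tare key and check both doors.

```bash
python3 -m pendant '[0.01,0,0,0,1,0.025,0,0,0,1,0,0,-0.08,0,1,0,0,-0.1,0,1,-0.1,0.08,0,0,1,-0.1,0.08,0,0,1,-0.11,0.08,0,0,1,0,0,0,0,1,0,0,0,0,1]';  python3 - <<'E'
from h import *
s=env.state()
i=env.read_camera('wrist');cv2.imwrite('pics/w8.png',i[...,::-1])
j=env.read_camera('top');cv2.imwrite('pics/t8.png',cv2.resize(j[80:300,220:480,::-1],None,fx=2.5,fy=2.5))
print('lg',wproj([537.8,61.2,266],s),'rg',wproj([545.2,-136.7,266],s),'key',wproj([448.5,-41.3,51],s),'left open',wproj([548,61.5,266],s))
E
```

```text
t: 19.08
eef_pos: [447.5, -41.6, 305.2]
tcp_rot: [3.141, -0.0, 0.037]
ft_force: [1.2, 0.7, -0.1]
opening: 0.003
lg [187.  93.] rg [441.  93.] key [315. 169.] left open [186.  79.]
```

View pics/w8.png

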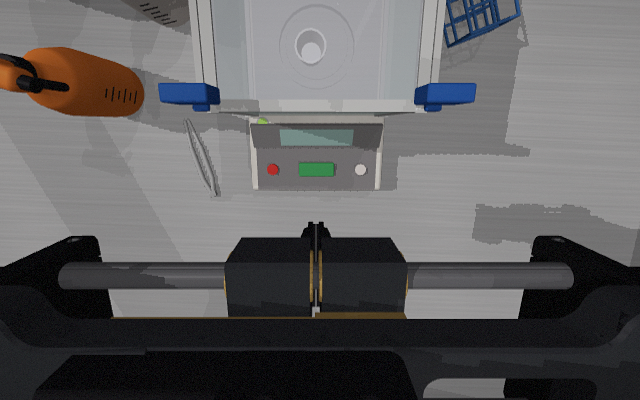

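View pics/t8.png

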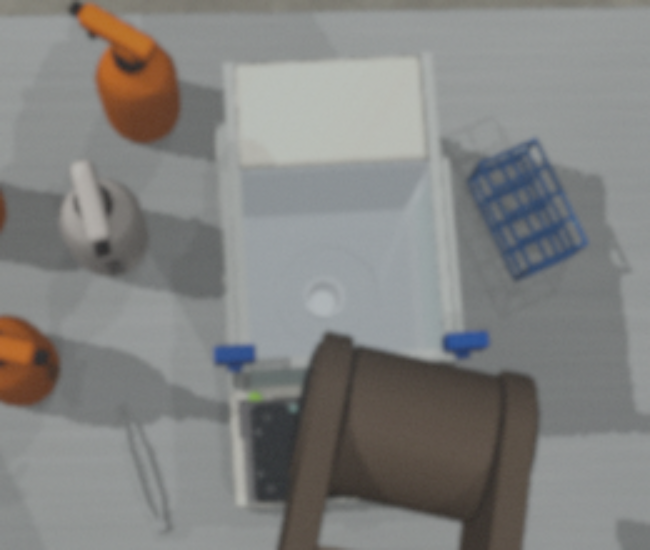

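Both grips are at their shut positions: (189,93) and (445,93) against predictions of (187,93) and (441,93). The tare key is at (316,169) directly below the tool, with the red key at (273,169) and the white at (361,170). The beaker, rack, forceps and bottle are undisturbed. I'll descend.

```bash
python3 -m pendant '[0.0,0,0.1,0,1,0,0,0.1,0,1,0,0,0.1,0,1,0,0,0,0,1]';python3 -m pendant '[0,0,0.08,0,1,0,0,0.08,0,1,0,0,0.05,0,1,0,0,0,0,1]'
python3 - <<'E'
from h import *
s=env.state()
i=env.read_camera('wrist');cv2.imwrite('pics/w9.png',i[...,::-1])
print('key',[wproj([448.5+a,-41.3+b,51],s) for a,b in((-11,-28),(11,28))],s['ft_force'])
E
```

```text
t: 19.68
eef_pos: [446.3, -40.7, 183.0]
tcp_rot: [-3.14, 0.005, 0.039]
ft_force: [0.7, -0.6, 0.7]
opening: 0.007
t: 20.18
eef_pos: [447.6, -41.3, 101.2]
tcp_rot: [-3.141, 0.001, 0.038]
ft_force: [-0.2, -0.7, 0.0]
opening: 0.005
key [array([345., 216.]), array([284., 191.])] [-0.18173189 -0.700088    0.03309335]
```

View pics/w9.png

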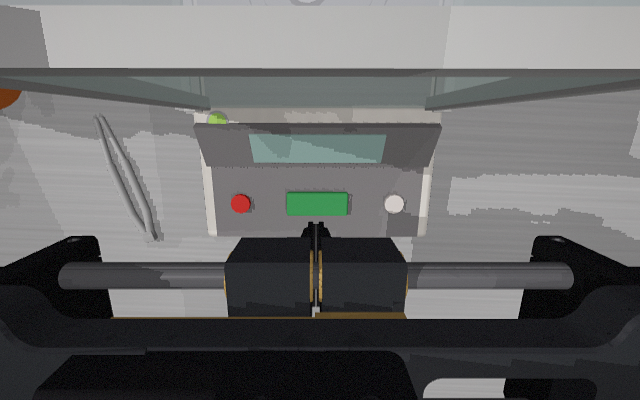

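```bash
python3 -m pendant '[-0.01,0,0.05,0,1,0,0,0.05,0,1,0,0,0.03,0,1,0,0,0,0,1,0,0,0,0,1]';python3 -m pendant '[0,0,0.01,0,1,0,0,0.01,0,1,0,0,0,0,1]'
```

```text
t: 20.85
eef_pos: [443.5, -41.7, 49.7]
tcp_rot: [3.141, -0.001, 0.038]
ft_force: [0.4, 0.0, 0.4]
opening: 0.006
t: 21.22
eef_pos: [442.8, -41.6, 40.7]
tcp_rot: [-3.142, 0.001, 0.038]
ft_force: [-0.1, 0.2, -0.2]
opening: 0.002
```

```bash
python3 -m pendant '[0.006,0,0.008,0,1,0,0,0.008,0,1,0,0,0,0,1]';python3 -m pendant '[0,0,0.005,0,1,0,0,0,0,1]'
```

```text
t: 21.6
eef_pos: [445.2, -41.5, 34.2]
tcp_rot: [-3.142, 0.001, 0.038]
ft_force: [0.4, 0.2, -0.3]
opening: 0.003
t: 21.85
eef_pos: [445.3, -41.5, 32.4]
tcp_rot: [3.142, 0.0, 0.038]
ft_force: [-0.6, -0.4, 0.6]
opening: 0.007
```

```bash
python3 -m pendant '[0,0,0.004,0,1,0,0,0,0,1]';python3 -m pendant '[0,0,0.004,0,1,0,0,0,0,1]'
```

```text
t: 22.1
eef_pos: [445.4, -41.6, 30.8]
tcp_rot: [3.142, 0.0, 0.038]
ft_force: [-0.3, 0.4, -0.5]
opening: 0.006
t: 22.35
eef_pos: [445.3, -41.6, 29.2]
tcp_rot: [3.142, 0.0, 0.038]
ft_force: [-0.1, -0.2, 0.0]
opening: 0.002
```

```bash
python3 -m pendant '[0,0,0.004,0,1,0,0,0,0,1]'; python3 -m pendant '[0,0,0.003,0,1,0,0,0,0,1]'
```

```text
t: 22.6
eef_pos: [445.3, -41.6, 27.6]
tcp_rot: [3.142, 0.0, 0.038]
ft_force: [-0.0, -0.8, -0.3]
opening: 0.005
t: 22.85
eef_pos: [445.4, -41.6, 26.4]
tcp_rot: [3.142, 0.0, 0.038]
ft_force: [-0.5, -0.0, 0.5]
opening: 0.006
```

```bash
python3 -m pendant '[0,0,0.003,0,1,0,0,0,0,1]'; python3 -m pendant '[0,0,0.003,0,1,0,0,0,0,1]'
```

```text
t: 23.1
eef_pos: [445.4, -41.5, 25.2]
tcp_rot: [3.142, 0.0, 0.038]
ft_force: [0.2, 0.3, -0.5]
opening: 0.003
t: 23.35
eef_pos: [445.3, -41.6, 24.0]
tcp_rot: [3.142, 0.0, 0.038]
ft_force: [0.2, 0.3, -1.1]
opening: 0.004
```

```bash
python3 -m pendant '[0,0,0.003,0,1,0,0,0,0,1]'
python3 - <<'E'
from h import *
i=env.read_camera('wrist');cv2.imwrite('pics/w10.png',cv2.resize(i[150:270,200:440,::-1],None,fx=3,fy=3,interpolation=2))
E
```

```text
t: 23.6
eef_pos: [445.4, -41.5, 22.8]
tcp_rot: [3.142, 0.0, 0.038]
ft_force: [0.5, 0.1, 0.2]
opening: 0.005
```

View pics/w10.png

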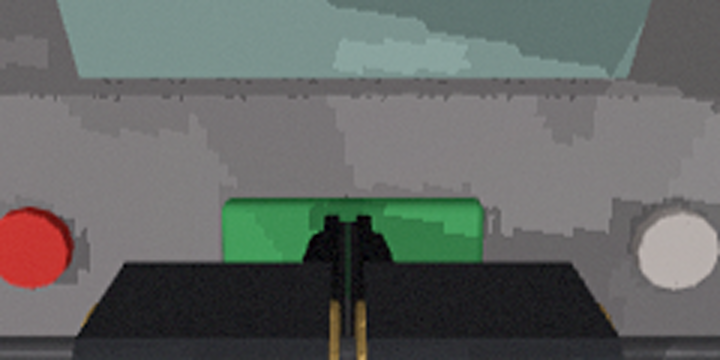

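The tips are centred over the green key and the round keys are well clear. I'll continue down in small steps.

```bash
python3 -m pendant '[0,0,0.003,0,1,0,0,0,0,1]'; python3 -m pendant '[0,0,0.003,0,1,0,0,0,0,1]'
```

```text
t: 23.9
eef_pos: [445.3, -41.5, 21.6]
tcp_rot: [3.142, 0.0, 0.038]
ft_force: [0.7, 0.3, 0.0]
opening: 0.006
t: 24.15
eef_pos: [445.3, -41.5, 20.5]
tcp_rot: [3.142, 0.0, 0.038]
ft_force: [0.2, -0.7, -0.1]
opening: 0.002
```

```bash
python3 -m pendant '[0,0,0.003,0,1,0,0,0,0,1]'; python3 -m pendant '[0,0,0.003,0,1,0,0,0,0,1]'
```

```text
t: 24.4
eef_pos: [445.4, -41.6, 19.3]
tcp_rot: [3.142, -0.0, 0.038]
ft_force: [0.3, -0.4, 1.0]
opening: 0.004
t: 24.65
eef_pos: [445.4, -41.6, 18.1]
tcp_rot: [3.141, -0.0, 0.038]
ft_force: [-0.8, 0.2, 1.5]
opening: 0.003
```

```bash
python3 -m pendant '[0,0,0.003,0,1,0,0,0,0,1]'; python3 -m pendant '[0,0,0.003,0,1,0,0,0,0,1]'
```

```text
t: 24.9
eef_pos: [445.4, -41.6, 16.9]
tcp_rot: [3.141, -0.0, 0.038]
ft_force: [-0.6, 1.0, 2.0]
opening: 0.005
t: 25.15
eef_pos: [445.4, -41.6, 15.7]
tcp_rot: [3.141, -0.0, 0.038]
ft_force: [-0.4, -0.2, 3.4]
opening: 0.007
```

```bash
python3 -m pendant '[0,0,0.003,0,1,0,0,0,0,1]'
```

```text
t: 25.4
eef_pos: [445.5, -41.6, 15.3]
tcp_rot: [3.141, -0.001, 0.038]
ft_force: [-2.4, 0.3, 17.2]
opening: 0.008
```

The key is right down: the force rose along the spring to 3.4 N, then hit the rigid stop at 17 N. I'll lift straight up and check.

```bash
python3 -m pendant '[0,0,-0.01,0,1,0,0,-0.02,0,1,0,0,-0.05,0,1,0,0,-0.1,0,1,0,0,-0.12,0,1,0,0,-0.14,0,1,0,0,-0.14,0,1,0,0,-0.14,0,1,0,0,0,0,1]'; python3 -m pendant '[-0.05,0,0,0,1,0,0,0,0,1,0,0,0,0,1]'
python3 - <<'E'
from h import *
s=env.state()
i=env.read_camera('wrist');cv2.imwrite('pics/w11.png',i[...,::-1])
j=env.read_camera('top');cv2.imwrite('pics/t11.png',cv2.resize(j[80:300,220:480,::-1],None,fx=2.5,fy=2.5))
print('lg',wproj([537.8,61.2,266],s),'rg',wproj([545.2,-136.7,266],s),'key up/down',wproj([448.5,-41.3,51],s),wproj([448.5,-41.3,47],s))
print([(np.round(d['xyz']),d['confidence']) for d in env.landmark_of('beaker','wrist')],[(np.round(d['xyz']),d['confidence']) for d in env.landmark_of('tare_top','wrist')])
E
```

```text
t: 26.52
eef_pos: [446.3, -41.7, 306.2]
tcp_rot: [3.14, -0.007, 0.038]
ft_force: [0.8, 0.9, -1.3]
opening: 0.004
t: 26.9
eef_pos: [425.6, -42.3, 302.1]
tcp_rot: [-3.141, 0.0, 0.038]
ft_force: [0.5, -0.6, -0.5]
opening: 0.003
lg [183.  61.] rg [446.  61.] key up/down [315. 155.] [315. 155.]
[] [(array([446., -45.,  54.]), 0.7)]
```

View pics/w11.png

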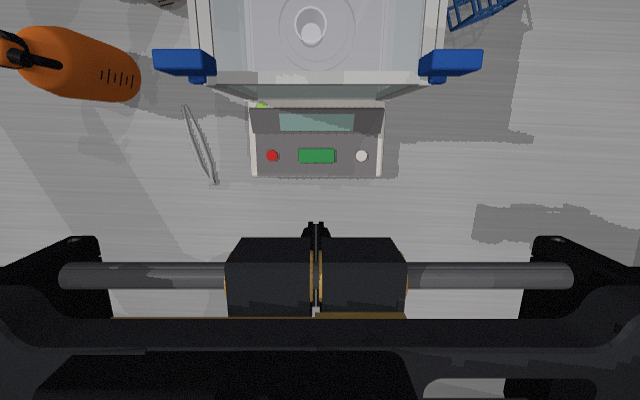

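View pics/t11.png

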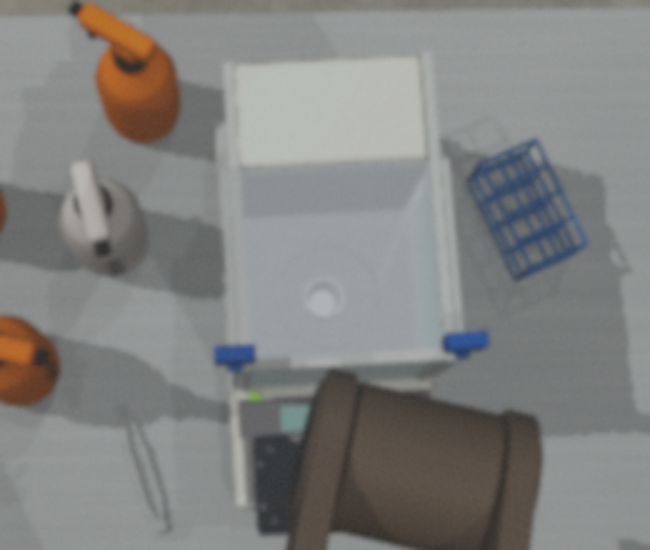

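Both grips are still at their shut positions: (184,62) and (451,62), each within 5 px of prediction. The tare key is up at (316,155), the beaker stands on the pan at (310,27), and the rack, forceps and bottle are unmoved. The robot is clear, so I'll hand in.

```bash
python3 -c "
from cell import env
print(env.job_done())"
```

```text
the job is handed in; nothing more can be done
None
```

I pushed both draught-shield doors shut by their blue grips, right then left. I then pressed the green tare key right down and let it spring back up. I handed the job in at about 27 s with the robot clear of everything.

- **Doors:** each was pushed at about 1–2.5 N and ended at a rigid stop, with the force peaking at 18 N on the right and 14 N on the left. The stops were within about 1.5 mm of where I predicted.
- **Tare key:** the force followed the spring to 3.4 N, then rose to 17 N against the stop, so it went fully down. The last pictures show it standing free, but a 4 mm key height is too small to confirm from the image alone.
- **Last checks:** both grips are still at their shut positions, within 5 px. The beaker stands on the pan. The white bottle, rack, forceps and round keys look undisturbed; the network did not find the beaker in that picture, so I judged it by eye.
- **What disagreed:** my first pass at the right grip, at a reported TCP height of 261 mm, went over the tab without touching it. The key press showed that the closed fingertips sit about 30 mm higher than the reported TCP. I corrected by lowering until the force showed contact.

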